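# Stapler out of the stationery box

### The arm

A 6-joint arm with a two-finger parallel gripper is mounted at the origin on the work surface. World frame = base frame: x ahead of the robot, y to its left, z up, the work surface at z = 0. Lengths are in mm, angles in rad, forces in N, time in s.
With the tool pointing down it reaches from about 325 to 875 mm from the base axis. Payload 4.4 kg.
Tool frame: the origin (TCP) lies on the centre line of the jaws, within the pads' length; the fingertips stand ahead of it and the grasp point (between the pads) lies 6 mm ahead of it (ctrl.tcp_to_tips is the z of the fingertips in the tool frame, in mm); z points along the fingers, y is the direction in which the jaws open and shut (so a half turn about z gives the same grasp; the last joint's range is limited). The gripper opens to 85 mm and grips with 20 to 120 N. Pads are 22 mm wide; open, the fingers measure 114 mm over their backs; the gripper's body (76 mm by 85 mm) begins 54 mm behind the grasp point. The pads swing forward as they close: fully open they stand 13 mm farther back than shut.
Start: joints at [1.165, 0.207, 1.542, -0, 1.393, -0.15], TCP at [145.496, 556.29, 256.282] pointing down, gripper open.
Joint ranges: [-2.73, 2.73], [-0.86, 2.22], [0.23, 2.46], [-1.11, 4.25], [0.08, 2.63], [-2.82, 2.82]. Speed limits (rad/s): [2.79, 2.79, 3.14, 3.14, 3.14, 3.14].

### API

Orientations are given as a 3x3 rotation matrix whose columns are the frame's x, y, z axes.
In Python, from plant import ctrl, sensors, optics gives the robot as it stands. Calls block until the motion is done:
- ctrl.move_ptp(position, orientation): joint-space move of the TCP to a pose.
- ctrl.move_l(position, rot=None, vel=150, threshold=None): straight line of the TCP; rot=None keeps the orientation; vel is the mean speed in mm/s. With threshold (N) it stops when the force on the tool has changed by that much, and returns True; else False.
- ctrl.set_joints(angles): joint-space move.
- ctrl.gripper_to(opening, force=None): finger opening in mm; force is the grip in N (None keeps the last); returns when the fingers have stopped.
- ctrl.hold(seconds).
- ctrl.solve_ik(position, orientation): joint angles nearest the present ones, or None.
- sensors.read_state(): the state.
- optics.grab_frame(name): name is "scene" or "top"; returns (picture, depth): 400x640x3 uint8, red, green, blue; 400x640 float32, mm along the optical axis (not along the pixel's ray), 0 where there is no reading.
- optics.camera_params(name): a dict with "mtx" (3x3 intrinsics, pixels), "R" (3x3) and "t" (3): a world point X has camera coordinates R X + t. Camera axes: x right, y down, z forward; pixel columns grow to the right and rows downward; lengths in mm; the calibration is good to about 2 mm. A picture is of the moment at which its call begins. camera_params takes no time and is no camera call.
A pose or a line that the arm cannot do raises ctrl.MotionError and nothing moves.
- ctrl.finish_job(): hands the job in, once; it reports no verdict.
The state is a dict: "t": time; "q": joint angles; "qvel": joint speeds; "tau": joint torques, N m; "eef_pos": TCP position; "eef_rot": TCP orientation; "force": force on the tool from outside, world axes, zero at the start; "wrist_torque": the same for the moment, N m; "grip_width": finger opening in mm.
Only numpy, scipy, OpenCV 4.12 (cv2) and the standard library are available. Lean on these libraries where they do the work, as an engineer would, in place of code of your own. Each camera call takes 0.05 s, during which the arm holds its last target. There are 200 camera calls.

### The job

On the study desk, swing the lid of the grey stationery box up as far as it goes, then press the steel paddle at the left end of the box right down, so that the stay rises in front of the lid and keeps it from falling shut. With the lid propped, take the stapler (the long one of the two black things inside) out of the box and set it down gently on its base in the middle of the closed exercise book; leave the pencil sharpener where it is in the box.

Things in the scene. Friction and masses are not known exactly. Their poses are not given: they have to be found in the camera images.
- lid (a joint): Grey lid (170 x 260 mm, 6 mm thick) of a fixed grey box 170 mm deep, 260 mm wide, 62 mm high, walls 5 mm, floor 10 mm, hinged on the side away from the robot. Angle in rad: 0 shut, 1.48 fully up at its stop (85 degrees). Lifting takes about 2.5 N at the knob. The stiff hinge holds the lid up by itself only above about 1.1 rad; below that it falls shut.
- lid_knob (a point): Middle of the round steel knob on the lid, 24 mm across, 18 mm tall, 33 mm above the lid's top face, 101 mm above the desk when shut. Axes turn with the lid: x across the lid to the hinge, y along the hinge (left), z out of the top face. The hinge line lies 145 mm along +x and 39 mm along -z. Held on its sides along y it turns in the fingers, which can stay pointing down.
- stay (a joint): Bent steel stay on a level shaft along the outside of the box's left end wall, 51 mm above the desk. Angle in rad: 0 to 0.08 at first (its 70 mm post lies under the lid), 1.3 at its stop (paddle down, post standing before the raised lid). It stays where it is left; 1 to 3 N on the paddle turns it. Set it only with the lid above about 1.3 rad, where the post clears it.
- stay_paddle (a point): Point on top of the stay's flat steel paddle (30 x 60 x 4 mm), 10 mm from its outer end, 35 mm outside the shaft and 173 mm left of the box's middle, 88 mm above the desk. At first the paddle slants up and outwards at 45 degrees; press it straight down here with closed fingers until it stops (fingertips 35 to 45 mm above the desk). The point turns with the stay.
- stapler_mid (a point): Centre, 25 mm above the underside, of the stapler: black top, steel base, 110 mm long (x), 30 mm wide (y), 50 mm tall (z up), 0.13 to 0.25 kg. It stands on the box floor (10 mm above the desk) in the left or right half of the box, about 62 mm from its middle, its length at right angles to the hinge line within 10 degrees. Grip it across its 30 mm width.
- sharpener_mid (a point): Centre (24 mm above its underside) of the pencil sharpener, black, 56 mm long, 40 mm wide, 48 mm tall, in the other half of the box. Leave it there.
- book_top (a point): Middle of the top face of the closed exercise book, white with one teal edge stripe, 210 mm (x) by 150 mm (y), 12 mm thick, fixed flat on the desk to the right of the box; z up.

How it is judged:
By the outcome, as a careful person would: the job done as asked, in the order asked, and still so for the second after the job is handed in, with the robot touching nothing.
It also fails if it takes over 58 s, if anything falls off the work surface, if the arm or the gripper's body presses on something with over 40 N, if the wrist force passes 120 N, or if a joint passes its speed limit or range.

## Working session

There is one attempt and no reset: what is moved stays moved. The work goes in short steps, each a Python script; the robot and the scene stay as the last script left them, time stands still between calls to the robot, and variables do not carry over. Pictures are saved under pics/ and viewed, about 8 in all and at most 12, crops included, and the job is handed in when it is done.

```bash
ls; mkdir -p pics; python3 - <<'E'
from plant import ctrl, sensors, optics
import cv2, numpy as np
for n in ("scene","top"):
    p,d=optics.grab_frame(n); cv2.imwrite(f"pics/a_{n}.png",p[:,:,::-1]); np.save(f"pics/a_{n}.npy",d)
    c=optics.camera_params(n); print(n,c, "cam pos",-c["R"].T@c["t"])
print(ctrl.tcp_to_tips, sensors.read_state())
E
```

```text
pics
scene {'mtx': array([[495.48590879,   0.        , 315.06584648],
       [  0.        , 495.48590879, 193.09009122],
       [  0.        ,   0.        ,   1.        ]]), 'R': array([[ 2.69309430e-01,  9.63053687e-01,  1.62515340e-04],
       [ 6.82088628e-01, -1.90620905e-01, -7.05987800e-01],
       [-6.79873176e-01,  1.90240022e-01, -7.08223975e-01]]), 't': array([-156.16688231, -314.56928274, 1582.40880284])} cam pos [1332.45864227 -210.60387452  898.64315652]
top {'mtx': array([[366.34370385,   0.        , 318.97443802],
       [  0.        , 366.34370385, 196.01943352],
       [  0.        ,   0.        ,   1.        ]]), 'R': array([[-0.06950278, -0.99756005, -0.00658122],
       [-0.96855854,  0.06905898, -0.23900883],
       [ 0.23888015, -0.01023748, -0.97099509]]), 't': array([ 39.67663671, 579.21114165, 815.36687253])} cam pos [368.98257221   7.92740348 930.41492713]
25.0 {'t': 0.1, 'q': array([ 1.16451748e+00,  2.07367615e-01,  1.54287566e+00,  9.78314462e-06,
        1.39350064e+00, -1.50466908e-01]), 'qvel': array([ 2.64449957e-03, -2.57133790e-03, -3.59524454e-03, -7.39411785e-04,
        1.77505027e-03, -1.75276553e-05]), 'tau': array([-6.53928910e-04, -3.84087074e+01, -2.92551720e+01, -3.22799178e-04,
        4.73714434e-03,  1.01628981e-05]), 'eef_pos': array([145.21868026, 555.67758842, 255.1925643 ]), 'eef_rot': array([[-9.67457586e-01,  2.53031779e-01, -8.59009156e-04],
       [ 2.53033020e-01,  9.67455633e-01, -1.97233365e-03],
       [ 3.31990153e-04, -2.12550684e-03, -9.99997686e-01]]), 'force': array([-0.16875971, -0.03029422,  0.68000353]), 'wrist_torque': array([-0.04875752, -0.02576951, -0.03741105]), 'grip_width': 85.26687158651318}
```

View pics/a_scene.png

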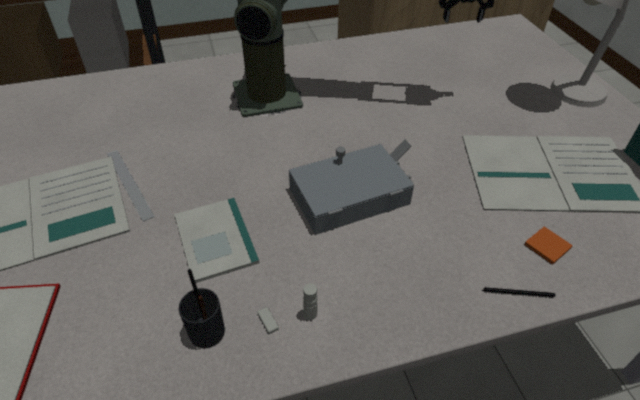

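View pics/a_top.png

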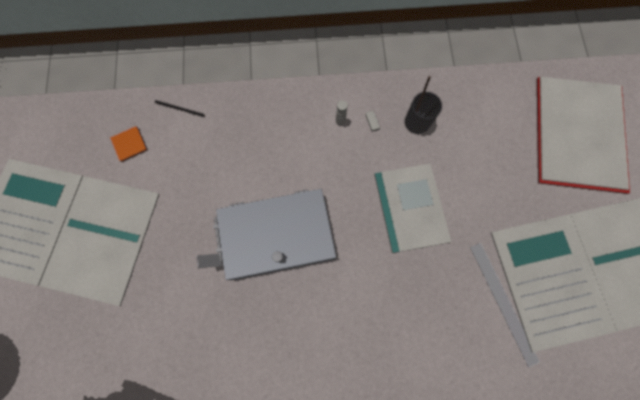

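The top view shows the lid corners near (217,208), (322,191), (335,262) and (226,278). The knob is at (278,257), the paddle at (208,260), and the closed book at (413,208) with its teal stripe at x 376–398. The scene view agrees, with the knob at (340,152), the paddle at (402,150) and the book at (215,238).

```bash
cat > h.py <<'E'
import numpy as np, cv2
from plant import ctrl, sensors, optics
def cloud(n, d):
    c=optics.camera_params(n); K=c["mtx"]; v,u=np.indices(d.shape)
    P=np.stack([(u-K[0,2])/K[0,0]*d,(v-K[1,2])/K[1,1]*d,d],-1)
    W=(P-c["t"])@c["R"]; W[d<=0]=np.nan; return W
def ray(n, uv, z):
    c=optics.camera_params(n); o=-c["R"].T@c["t"]
    r=c["R"].T@np.linalg.inv(c["mtx"])@np.array([uv[0],uv[1],1.]); return o+r*(z-o[2])/r[2]
def proj(n,X):
    c=optics.camera_params(n); p=c["mtx"]@(c["R"]@np.asarray(X,float)+c["t"]); return p[:2]/p[2]
def big(m, n=1):
    cs=cv2.findContours(m.astype(np.uint8),cv2.RETR_EXTERNAL,cv2.CHAIN_APPROX_NONE)[0]
    return sorted(cs,key=cv2.contourArea)[-n]
E
python3 - <<'E'
from h import *
for n in ("top","scene"):
    im=cv2.imread(f"pics/a_{n}.png"); d=np.load(f"pics/a_{n}.npy"); W=cloud(n,d); z=W[...,2]
    print(n,"desk z",np.nanmedian(z[150:330,150:400][z[150:330,150:400]<20]))
    near=(abs(W[...,0]-450)<250)&(abs(W[...,1]-50)<280)
    lid=near&(z>58)&(z<78)
    c=big(lid); c3=np.array([ray(n,p[0],68)[:2] for p in c],np.float32)
    print("lid z",np.nanmedian(z[lid]),"rect",cv2.minAreaRect(c3), cv2.boxPoints(cv2.minAreaRect(c3)).round(0).tolist())
    k=near&(z>88)&(z<130); v,u=np.nonzero(k); print("knob px",u.mean(),v.mean(),len(u),"top z",z[k].max(),np.nanmedian(W[k],0), "ray101",ray(n,(u.mean(),v.mean()),105))
    if n=="top": bk=cv2.inRange(im,(100,100,100),(255,255,255)); roi=(360,150,470,270)
    else: roi=(165,190,270,290)
    hsv=cv2.cvtColor(im,cv2.COLOR_BGR2HSV); bk=((hsv[...,2]>130)&(z>3)&(z<30))
    # book by height or teal/bright
    m=np.zeros(d.shape,bool); x0,y0,x1,y1=roi; m[y0:y1,x0:x1]=True
    teal=(hsv[...,0]>75)&(hsv[...,0]<100)&(hsv[...,1]>110)&m
    h=(z>6)&m&(z<25)
    for nm,mm in(("teal",teal),("height",h)):
        c=big(mm); c3=np.array([ray(n,p[0],12)[:2] for p in c],np.float32); print(nm,mm.sum(),cv2.minAreaRect(c3))
E
```

```text
top desk z 0.6602135826456638
lid z 69.01770558302196 rect ((500.132568359375, 116.70060729980469), (174.92855834960938, 270.453125), 7.3259596824646) [[396.0, 240.0], [431.0, -29.0], [604.0, -6.0], [570.0, 262.0]]
knob px 244.67484662576686 258.9447852760736 163 top z 113.42356042916674 [439.26613976 108.69712283 109.17289579] ray101 [439.71473465 174.48099671 105.        ]Traceback (most recent call last):
  File "<stdin>", line 18, in <module>
  File "h.py", line 14, in big
    return sorted(cs,key=cv2.contourArea)[-n]
           ~~~~~~~~~~~~~~~~~~~~~~~~~~~~~~^^^^
IndexError: list index out of range
```

```bash
python3 - <<'E'
from h import *
for n in ("top","scene"):
    im=cv2.imread(f"pics/a_{n}.png"); d=np.load(f"pics/a_{n}.npy"); W=cloud(n,d); z=W[...,2]
    near=(abs(W[...,0]-470)<150)&(abs(W[...,1]-120)<200)
    lid=near&(z>62)&(z<74)&(W[...,1]<270)
    c3=np.array([ray(n,p[0],68)[:2] for p in big(lid)],np.float32); print(n,"lid",cv2.minAreaRect(c3))
    k=near&(z>85)&(z<130)&(W[...,1]<200); print("knob",k.sum(),np.nanmedian(W[k],0),z[k].max())
    k=near&(z>50)&(z<130)&(W[...,1]>262); P=W[k]; print("paddle",k.sum(),np.median(P,0),P.min(0),P.max(0)); t=P[P[:,2]>82]; print(" top",len(t),np.median(t,0) if len(t) else 0)
    x0,y0,x1,y1=(370,155,460,260) if n=="top" else (165,190,270,285)
    m=np.zeros(d.shape,bool); m[y0:y1,x0:x1]=True
    hsv=cv2.cvtColor(im,cv2.COLOR_BGR2HSV)
    print("px book/desk/teal", *( [hsv[208,405],hsv[280,405],hsv[212,387]] if n=="top" else [hsv[260,200],hsv[290,150],hsv[230,242]]))
    for nm,mm in(("teal",(hsv[...,0]>75)&(hsv[...,0]<100)&(hsv[...,1]>90)&m),("height",(z>6)&m&(z<25))):
        if mm.any(): c3=np.array([ray(n,p[0],12)[:2] for p in big(mm)],np.float32); print(nm,mm.sum(),cv2.minAreaRect(c3))
    cv2.imwrite(f"pics/h_{n}.png",hsv)
E
```

```text
top lid ((500.9223327636719, 111.3422622680664), (174.79901123046875, 259.6629333496094), 7.3526611328125)
knob 96 [438.8062043  101.9158636  110.94695876] 113.42356042916674
paddle 181 [443.51563179 273.55452546  85.312777  ] [427.59871229 262.06274906  69.4769184 ] [457.59710503 287.63702698  96.86038949]
 top 111 [441.23058593 277.86275549  89.83456141]
px book/desk/teal [ 81  12 147] [  8  22 142] [ 87 109 103]
teal 323 ((543.3447875976562, -170.50230407714844), (201.64605712890625, 10.990124702453613), 6.0675506591796875)
height 4762 ((549.5848999023438, -234.32423400878906), (210.5455780029297, 151.46400451660156), 6.315298080444336)
scene lid ((510.2303466796875, 110.00836944580078), (179.17266845703125, 260.95550537109375), 7.238885402679443)
knob 95 [448.87730301 101.76117704 105.73753195] 111.47144063232878
paddle 123 [448.0206822  273.97713465  81.13238192] [430.65289036 262.20769213  62.6163133 ] [463.97833006 286.13614965  94.86430454]
 top 56 [446.98008492 279.41521888  89.00600747]
px book/desk/teal [ 78  20 129] [  9  15 123] [ 85 118  80]
teal 390 ((546.1448364257812, -170.27769470214844), (205.35276794433594, 13.704902648925781), 6.327694892883301)
height 4480 ((556.666015625, -234.46116638183594), (214.3905029296875, 149.6836700439453), 6.138645648956299)
```

```bash
cat >> h.py <<'E'
YAW=np.radians(7.3); EX=np.array([np.cos(YAW),np.sin(YAW),0]); EY=np.array([-EX[1],EX[0],0]); EZ=np.array([0,0,1.])
C=np.array([501.5,111,0]); KN=C-60*EX+101*EZ; HG=KN+145*EX-39*EZ
def down(yaw): 
    y=np.array([-np.sin(yaw),np.cos(yaw),0]); z=-EZ; return np.column_stack([np.cross(y,z),y,z])
RB=down(YAW)
def knob(th): return HG+(-145*np.cos(th)+39*np.sin(th))*EX+(145*np.sin(th)+39*np.cos(th))*EZ
def st(m=""):
    s=sensors.read_state(); print(m,round(s["t"],2),"pos",s["eef_pos"].round(1),"F",s["force"].round(1),"w",round(s["grip_width"],1)); return s
def shot(n,f):
    p,d=optics.grab_frame(n); cv2.imwrite(f"pics/{f}.png",p[:,:,::-1]); np.save(f"pics/{f}.npy",d); return p,d
E
python3 - <<'E'
from h import *
G=6*EZ
ctrl.gripper_to(50,30)
ctrl.move_ptp(KN+G+70*EZ,RB); st("above")
print(ctrl.move_l(KN+G,vel=120,threshold=15)); st("at knob")
ctrl.gripper_to(10,35); st("gripped")
shot("scene","b_scene"); shot("top","b_top")
E
```

```text
above 2.52 pos [442.1 103.9 177.2] F [ 0.  -0.3  0.1] w 49.8
False
at knob 3.25 pos [442.5 103.6 107.4] F [-0.5  0.2  0.6] w 49.7
gripped 3.6 pos [443.1 102.2 108.2] F [-0.4 -5.9  2.6] w 23.1
```

View pics/b_scene.png

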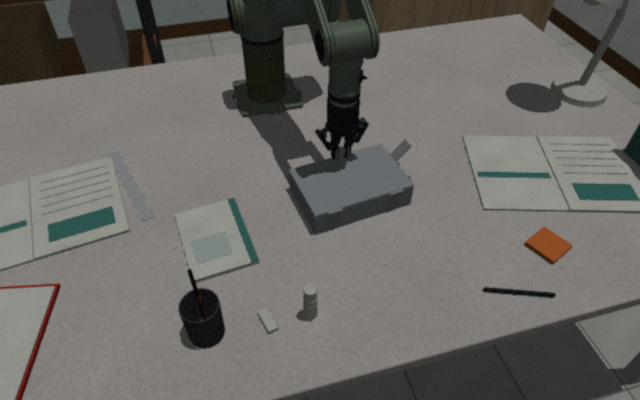

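The jaws closed on the knob at (342,152) with a width of 23.1, which fits the 24 mm knob. Next I swing the lid up along its arc.

```bash
python3 - <<'E'
from h import *
O=6*EZ-1.5*EY+0.5*EX
for th in np.linspace(0,1.44,13)[1:]:
    ctrl.move_l(knob(th)+O,vel=110)
    if round(th/0.12)%3==0: st(f"{th:.2f}")
print(ctrl.move_l(knob(1.50)+O,vel=40,threshold=12)); s=st("end")
shot("scene","c_scene")
E
```

```text
0.36 4.65 pos [465.2 104.9 155.5] F [-3.  -0.8 -1.3] w 22.8
0.72 5.6 pos [504.3 109.9 192.9] F [ 0.9 -0.8 -2.6] w 22.8
1.08 6.55 pos [552.7 116.  214.1] F [-0.5 -1.4 -3.4] w 22.7
1.44 7.5 pos [606.3 122.8 217.4] F [-0.  -1.7  1.2] w 22.3
False
end 7.88 pos [615.7 124.  215.9] F [-0.2 -2.4  2.2] w 22.5
```

View pics/c_scene.png

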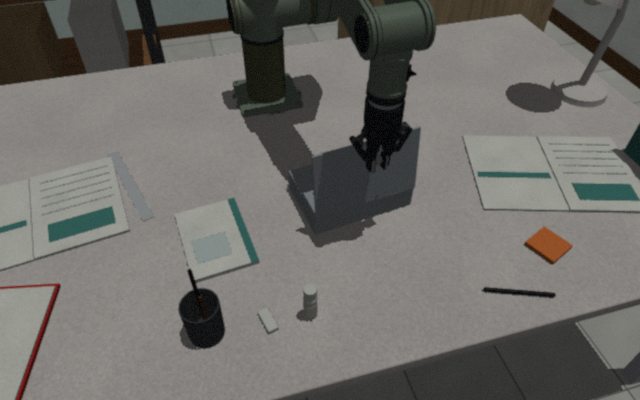

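The lid stands nearly upright with the gripper at (383,140). I'll push it gently until it meets its stop, then release.

```bash
python3 - <<'E'
from h import *
p=sensors.read_state()["eef_pos"]
print(ctrl.move_l(p+10*EX-1*EZ,vel=30,threshold=8)); st("stop")
ctrl.gripper_to(45); st("open")
p=sensors.read_state()["eef_pos"]
ctrl.move_l(p+90*EZ,vel=150); st("up")
# over to paddle side: back toward robot, clear of lid top (237)
PD=C-37*EX+173*EY
ctrl.gripper_to(0)
ctrl.move_l(PD+300*EZ,vel=200); st("above paddle")
p,d=shot("top","d_top"); W=cloud("top",d); z=W[...,2]
B=(W-C); bx=B@EX; by=B@EY
m=(z>90)&(abs(by)<120)&(bx>40)&(bx<140); hi=m&(z>200)
if hi.any(): print("lid top edge bx,z",np.nanmedian(bx[hi]),np.nanmax(z[m]), hi.sum())
for a in range(90,240,20):
    k=m&(abs(z-a)<8); print(a,k.sum(),np.nanmedian(bx[k]) if k.any() else "")
E
```

```text
True
stop 8.24 pos [620.4 124.5 214.9] F [-0.8 -0.7  4.7] w 22.6
open 8.59 pos [619.6 123.8 213.7] F [ 0.1 -1.4 -0.8] w 45.1
up 9.34 pos [619.  123.8 302.7] F [-0.9 -0.4 -0.7] w 44.9
above paddle 11.17 pos [443.5 277.4 300.1] F [-0.4  0.2  0.4] w -0.4
lid top edge bx,z 69.67183005003692 236.5516011391413 884
90 63 79.85566500149451
110 123 78.39695512610395
130 135 76.53892892239612
150 145 74.74544990726524
170 153 72.92831582217516
190 172 71.19954965525022
210 272 69.73036209287613
230 493 69.3086581743234
```

View pics/d_top.png

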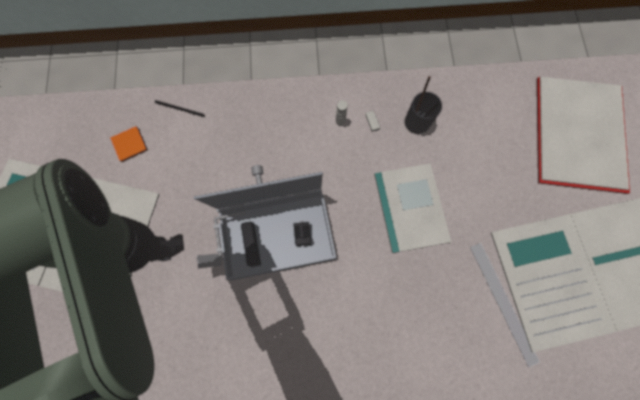

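The lid is at its stop: its slope is 0.087 per mm, which is 85°. The stapler is in the left half at (250,243), the sharpener at (303,234), and the paddle at (208,260). Next I press the paddle.

```bash
python3 - <<'E'
from h import *
T=ctrl.tcp_to_tips; PD=C-37*EX+173*EY
ctrl.move_l(PD+(100+T)*EZ,vel=200)
print(ctrl.move_l(PD+(50+T)*EZ,vel=80,threshold=20)); st("mid")
print(ctrl.move_l(PD+(28+T)*EZ,vel=40,threshold=15)); s=st("down"); print("tips",s["eef_pos"][2]-T)
ctrl.hold(0.2)
p=sensors.read_state()["eef_pos"]
ctrl.move_l(p+160*EZ,vel=200)
ctrl.move_l(C-130*EX+230*EY+330*EZ,vel=300); st("clear")
ctrl.gripper_to(52)
p,d=shot("top","e_top"); shot("scene","e_scene")
W=cloud("top",d); z=W[...,2]; B=W-C; bx=B@EX; by=B@EY
hi=(z>225)&(abs(by)<135); print("lid edge",np.nanmedian(bx[hi]),np.nanmax(z[hi]))
m=(by>138)&(by<215)&(bx>-70)&(bx<-10)&(z>8); print("paddle",m.sum(),[(a,round(float(np.median(z[m&(abs(by-a)<3)])),1)) for a in range(145,200,8) if (m&(abs(by-a)<3)).any()])
m=(by>115)&(by<170)&(bx>10)&(bx<110)&(z>75)&(z<140); print("post",m.sum(),np.median(np.c_[bx[m],by[m],z[m]],0), z[m].max() if m.any() else 0)
g=p.max(2)<60
m=g&(abs(by)<122)&(abs(bx)<78)&(z>15)&(z<75)
n,l,s_,c_=cv2.connectedComponentsWithStats(m.astype(np.uint8))
for i in range(1,n):
    if s_[i,4]>40:
        k=(l==i); t=k&(z>50); P=np.c_[bx[t],by[t]].astype(np.float32)
        print("obj",s_[i],"zmax",np.percentile(z[k],95), "top rect(box frame)",cv2.minAreaRect(P) if len(P)>5 else "")
cv2.imwrite("pics/e_crop.png",np.hstack([cv2.resize(p[140:310,170:370,::-1],None,fx=3,fy=3)]))
q=cv2.imread("pics/e_scene.png"); cv2.imwrite("pics/e_sc.png",cv2.resize(q[100:250,250:450],None,fx=3,fy=3))
E
```

```text
False
mid 13.02 pos [442.4 277.7  74.6] F [0.  0.4 0.2] w 0.1
True
down 13.46 pos [443.8 278.1  60.7] F [-2.8 -1.1  9.6] w -0.2
tips 35.69264080371382
clear 15.28 pos [343.2 322.1 328.3] F [-0.4 -0.4  0.2] w -0.1
lid edge 69.3741863149157 235.82590257417135
paddle 249 [(145, 50.4), (153, 46.0), (161, 40.6), (169, 37.4), (177, 32.2), (185, 28.3), (193, 25.3)]
post 52 [ 76.30030087 122.97543991 109.28057134] 139.2468652337727
obj [223 196  77  18 186] zmax 57.02524475098258 top rect(box frame) ((77.35983276367188, 22.07794189453125), (186.91783142089844, 1.4275057315826416), 89.80397033691406)
obj [242 223  19  43 512] zmax 62.59494392558116 top rect(box frame) ((-15.193267822265625, 61.902992248535156), (101.95636749267578, 24.402732849121094), 0.5863685011863708)
obj [295 223  16  23 297] zmax 59.41638593602321 top rect(box frame) ((-8.968592643737793, -62.31137466430664), (29.097511291503906, 36.64546203613281), 79.16931915283203)
```

View pics/e_crop.png

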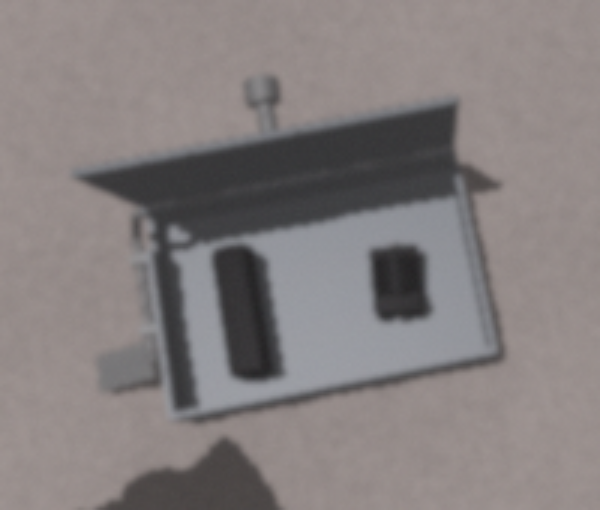

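The paddle at (130,365) in the crop now slopes about 28° down, and the fingertips stopped at 35.7 mm, so the stay is at its stop. The stapler is at (245,312) and the sharpener at (400,285). I'll check the stay post in the scene view while I pick.

View pics/e_sc.png

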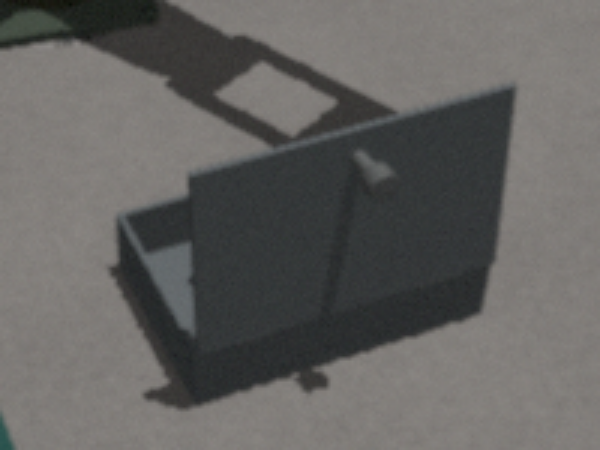

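```bash
python3 - <<'E'
from h import *
d=np.load("pics/e_top.npy"); p=cv2.imread("pics/e_top.png")
W=cloud("top",d); z=W[...,2]; B=W-C; bx=B@EX; by=B@EY
m=(by>115)&(by<150)&(bx>20)&(bx<85)&(z>66)&(z<135)
v,u=np.nonzero(m); print(np.c_[u,v,bx[m],by[m],z[m]].round(0)[::3])
# stapler top outline by colour, rays onto z=60
g=(p.max(2)<60)[215:275,236:266]; c=big(g)
for zz in (60,):
    P=np.array([ray("top",q[0]+[236,215],zz)[:2] for q in c],np.float32); print(cv2.minAreaRect(P), ((P.min(0)+P.max(0))/2))
k=(p.max(2)<60)&(z>52)&(z<66)&(abs(by-62)<30)&(abs(bx)<75); print("cloud mean",np.mean(W[k],0), cv2.minAreaRect(W[k][:,:2].astype(np.float32)))
E
```

```text
[[211. 205.  76. 121. 135.]
 [214. 205.  77. 117. 127.]
 [210. 206.  77. 127. 124.]
 [213. 206.  78. 122. 117.]
 [216. 206.  78. 117. 109.]
 [213. 207.  79. 125. 104.]
 [216. 207.  79. 120.  96.]
 [219. 207.  81. 116.  87.]
 [216. 208.  81. 124.  83.]
 [219. 208.  81. 119.  75.]
 [216. 209.  82. 128.  68.]
 [214. 211.  64. 119. 123.]
 [214. 212.  61. 119. 124.]
 [214. 213.  60. 121. 119.]
 [214. 214.  60. 124. 110.]
 [214. 215.  61. 127. 100.]
 [213. 216.  63. 134.  81.]
 [216. 216.  62. 127.  80.]
 [216. 217.  63. 130.  68.]
 [220. 233.  23. 127.  67.]]
((478.226806640625, 166.72482299804688), (103.69331359863281, 31.781946182250977), 8.191733360290527) [478.21545 166.90686]
cloud mean [478.31711222 170.06816657  59.82818358] ((478.564208984375, 170.47071838378906), (101.95635223388672, 24.402729034423828), 7.886384963989258)
```

The picture shows the lid upright with its knob at (375,175). The cloud shows the stay post standing at box x = 61, in front of the lid underside at about 78, with its tip 124 mm high. The stapler is at about (478.5,169.5) with a yaw of about 8°, so I pick it up.

```bash
python3 - <<'E'
from h import *
S=np.array([478.5,169.5,0]); R=down(np.radians(8.0))
ctrl.move_ptp(S+250*EZ,R); st("above")
ctrl.move_l(S+90*EZ,vel=200)
print(ctrl.move_l(S+47*EZ,vel=60,threshold=10)); st("at")
ctrl.gripper_to(15,40); s=st("grip")
p=s["eef_pos"]
ctrl.move_l(p+20*EZ,vel=60); st("lift20")
ctrl.move_l(p+215*EZ,vel=180); st("lifted")
shot("scene","f_scene"); shot("top","f_top")
a=cv2.imread("pics/f_scene.png")[60:240,250:450]; b=cv2.imread("pics/f_top.png")[130:310,170:370]
cv2.imwrite("pics/f_both.png",cv2.resize(np.hstack([a,b]),None,fx=2,fy=2))
E
```

```text
above 16.81 pos [478.4 170.2 250.5] F [1.3 0.8 0.3] w 52.4
False
at 18.62 pos [478.7 169.5  47.1] F [-0.2 -0.9 -0.2] w 51.8
grip 18.94 pos [479.1 169.6  47.6] F [ 0.5 -0.1  1.7] w 29.5
lift20 19.43 pos [479.4 169.7  68.1] F [-0.8 -0.9 -1.5] w 29.5
lifted 20.67 pos [478.2 169.5 261.1] F [-0.3 -0.7 -2.1] w 29.8
```

View pics/f_both.png

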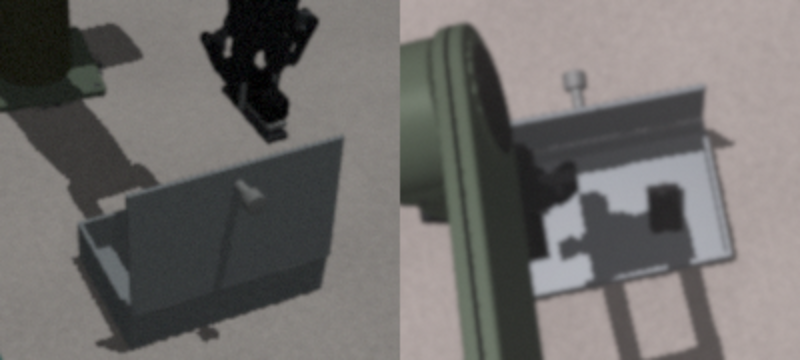

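The stapler is held level at a width of 29.8 and the sharpener is still in the box at (665,208). Now I place the stapler on the book.

```bash
python3 - <<'E'
from h import *
Bk=np.array([550.5,-234,0]); R=down(np.radians(6.3))
p=sensors.read_state()["eef_pos"]
ctrl.move_l(p+45*EZ,vel=150)
ctrl.move_l(Bk+305*EZ,rot=R,vel=180); st("over book")
ctrl.move_l(Bk+75*EZ,vel=150)
ctrl.move_l(Bk+56*EZ,vel=60); ctrl.hold(0.2); st("near")
print(ctrl.move_l(Bk+46*EZ,vel=15,threshold=2.5)); st("touch"); ctrl.hold(0.2); s=st("touch")
E
```

```text
over book 23.63 pos [ 550.5 -233.3  305.1] F [-0.5  0.3 -1.1] w 29.8
near 25.98 pos [ 550.8 -234.2   56.3] F [ 0.6  0.8 -1.3] w 29.5
True
touch 26.47 pos [ 550.7 -234.1   49.6] F [-0.1 -0.7  4.4] w 29.8
touch 26.67 pos [ 550.7 -234.1   49.6] F [0.6 0.2 5.1] w 29.2
```

Contact came at TCP z = 49.6, exactly as predicted. I release, retreat and check.

```bash
python3 - <<'E'
from h import *
ctrl.gripper_to(50); ctrl.hold(0.2)
p=sensors.read_state()["eef_pos"]
ctrl.move_l(p+100*EZ,vel=80)
ctrl.move_l(p+230*EZ,vel=200)
ctrl.move_l(np.array([380,-330,300.]),vel=200); st("clear")
p,d=shot("top","g_top"); shot("scene","g_scene")
W=cloud("top",d); z=W[...,2]
k=(p.max(2)<70)&(z>45)&(z<75)&(abs(W[...,0]-550)<90)&(abs(W[...,1]+234)<60)
print("stapler",k.sum(),cv2.minAreaRect(W[k][:,:2].astype(np.float32)),np.percentile(z[k],[50,95]))
B=W-C; bx=B@EX; by=B@EY
hi=(z>225)&(abs(by)<135); print("lid",np.nanmedian(bx[hi]),np.nanmax(z[hi]))
m=(p.max(2)<60)&(abs(by+62)<35)&(abs(bx)<60)&(z>45)&(z<70); print("sharp",m.sum(),bx[m].mean(),by[m].mean())
m=(by>115)&(by<140)&(bx>50)&(bx<70)&(z>66)&(z<135); print("post",m.sum(),z[m].max())
a=cv2.imread("pics/g_scene.png")[100:300,160:450]; b=cv2.imread("pics/g_top.png")[130:330,180:470]
cv2.imwrite("pics/g_both.png",cv2.resize(np.vstack([a,b]),None,fx=1.5,fy=1.5))
E
```

```text
clear 30.53 pos [ 380.3 -329.6  299.7] F [ 0.1  0.3 -0.3] w 49.7
stapler 527 ((551.0172729492188, -230.14892578125), (102.28273010253906, 28.45025634765625), 6.873617649078369) [61.63808922 64.49693453]
lid 69.1024885363962 301.9002647373335
sharp 256 -13.252327340098695 -64.43605630766957
post 25 123.22452054040019
```

View pics/g_both.png

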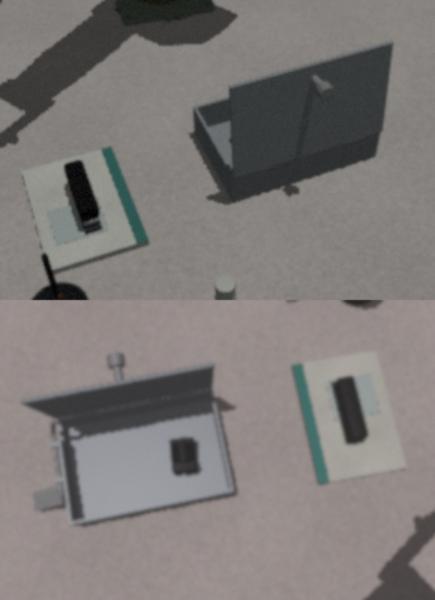

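The stapler stands on the book at (350,410) in the lower picture, the lid is up with the post in front of it, the paddle is down, and the sharpener is still in the box. I hand in.

```bash
python3 -c "
from h import *
st('final'); ctrl.finish_job()"
```

```text
final 30.63 pos [ 380.6 -329.4  299.7] F [1.1 0.5 0.5] w 50.0
the job is handed in; nothing more can be done
```

The job is done and handed in at 30.6 s, well inside the 58 s limit, with the robot clear of everything; no verdict was reported.

I swung the lid up to its stop, pressed the paddle down until it stopped, and then moved the stapler from the box to the exercise book. The last checks showed:

- **Lid:** it measured 85° when raised, and its top edge had not moved in the final picture.
- **Stay:** the post stands in front of the lid with its tip about 123 mm high. The paddle slopes about 28° down, and the fingertips stopped at 35.7 mm.
- **Stapler:** it stands upright at about (551, −230). That is within about 4 mm of the book's middle, measured at (550.5, −234), and its yaw of 6.9° matches the book's 6.3°. It touched down softly, with about 5 N on the wrist.
- **Sharpener:** it is still in the right half of the box. It read 2–4 mm differently from before, but the two readings used different methods, and nothing came near it.

No check failed. The highest point in the lid check read 302 mm, but I took that to be the gripper, which was at that height, and ignored it.

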